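# Change the test panel on the dryer's gravity rail

## Task

The panel at the dryer is done: lift its roller hanger off the sloped rail and hang it on the free part of the level stand beside the other one. Then take the freshly coated panel's hanger, which was waiting on the stand, hook it over the upper half of the sloped rail and let go so that it runs down by itself to rest against the rubber buffer, and check that it got there. The fresh coating is wet, so nothing may touch that panel, and do not move or knock over the bottles, jars and beaker on the bench.

Things in the scene. Friction and masses are not known exactly. Their poses are not given: they have to be found in the camera images.
- rail: Fixed gravity rail, 530 mm long: steel flat bar on edge, 8 wide, 14 high, between aluminium posts 25 mm square (at y = -245, +245 mm, tops 234 and 278). Origin on the bench under mid-bar; bar along y at x = 0, high end +y; -x is the robot's side. A seated hanger's origin lies at z = 238 mm + 0.09 y (slope 5 degrees), y from -173 (stop) to +180. Bar: 6 mm above to 8 mm below that line.
- rail_stop (a point): Front face of the black rubber buffer (26 mm across) on the rail's low post, met by the end of the hanger's bottom beam. A hanger let go on the rail rolls down to it steadily at about 0.08 m/s, in 2 to 5 s, and rests with its origin at y = -173, z = 222 mm in the rail's frame, pitched 5 degrees.
- dryer_top (a point): Middle of the top of the white warm-air dryer behind (+x of) the rail's low end; it belongs to the rail, and fills x = +50 to +160, y = -254 to -94 mm of the rail's frame, 145 mm high. On the robot's side the rail has only feet and base, 10 mm high, out to x = -70.
- stand: Fixed level parking stand, 400 mm long: the same 8 x 14 mm bar, level, between round posts 16 mm across (at y = -190, +190 mm, tops 265). Origin on the bench under mid-bar; bar along y at x = 0; -x is the robot's side. A seated hanger's origin lies at z = 240 mm, y from -130 to +130, two at least 100 apart; the longer free side always has room. Wheels stay where left. Feet 10 mm high, out to x = -60.
- dry_hanger: Roller hanger with the finished panel: C-shaped steel frame, 100 mm long, 282 tall with panel, 0.38 to 0.53 kg. At the start at rest against the buffer, pitched with the rail. Origin: on the bar's centre line when seated, midway between the wheels; y along the bar, z up, +x the open side of the C, which faces away from the robot. The panel, 75 mm wide, 3 thick, hangs at x = 0 from z = -60 to -192.
- dry_grip (a point): Middle of the dry hanger's grey plastic grip block, on top, 70 mm above the origin: 10 mm thick in x, 34 in y, z = 50 to 90 mm of the hanger. Grip it from above across x, fingertips not below z = 51 (a plate lies under it). The load hangs straight below it.
- dry_mouth (a point): Point in the open side of the dry hanger's C, 28 mm below the origin. The bar passes only through the +x side: raise the hanger 8 to 38 mm from its seat, then move it along its own x; once 30 mm or more to its -x side it clears the bar and can go up or down. Frame: side plate x = -25 to -16, bottom beam x = -5 to +11, y = -50 to +50, z = -62 to -50 mm.
- dry_axle (a point): Between the two white grooved wheels of the dry hanger, at axle height, 22 mm above the origin. Wheels at y = -27, +27 mm turn freely: tread radius 16, flange 21 (5 mm below the bar's top edge when seated); groove 14 mm wide at its floor, 19 at its mouth; lower it so that the 8 mm bar is inside.
- wet_hanger: Roller hanger with the freshly coated panel, built exactly like dry_hanger, with the same origin and axes. At the start it hangs level on the stand, anywhere along its bar (y = -120 to +120 mm of the stand), open side (+x) away from the robot.
- wet_grip (a point): Middle of the wet hanger's grip block, as dry_grip.
- wet_panel: The wet test panel, 75 mm wide, 132 high, 3 thick, rigidly clipped under wet_hanger. Origin: middle of its bottom edge, 192 mm below the hanger's origin; same axes as the hanger. Nothing may touch it.
- bottle_a: Bystander, loose: black dropper bottle with a white pointed cap, 50 mm across, 161 mm tall, standing in front of the rail (on the robot's side), to be left alone. Origin: centre of its underside, z up.
- bottle_b: Bystander, loose: black dropper bottle with a white pointed cap, 50 mm across, 161 mm tall, standing in the robot's right half of the bench, to be left alone. Origin: centre of its underside, z up.
- bottle_c: Bystander, loose: black dropper bottle with a white pointed cap, 50 mm across, 161 mm tall, standing behind the stand, to be left alone. Origin: centre of its underside, z up.
- jar_a: Bystander, loose: amber jar with a black lid, 62 mm across, 97 mm tall, standing in front of the stand, to be left alone. Origin: centre of its underside, z up.
- jar_b: Bystander, loose: white jar with a white lid, 68 mm across, 107 mm tall, standing behind the rail, to be left alone. Origin: centre of its underside, z up.
- jar_c: Bystander, loose: amber jar with a black lid, 62 mm across, 97 mm tall, standing in the robot's right half of the bench, to be left alone. Origin: centre of its underside, z up.
- beaker: Bystander, loose: clear open beaker, 68 mm across, 85 mm tall, standing in the robot's right half of the bench, to be left alone. Origin: centre of its underside, z up.

How it is judged:
By the outcome, as a careful person would: the job done as asked, in the order asked, and still so for the second after the job is handed in, with the robot touching nothing.
It also fails if it takes over 67 s, if anything falls off the work surface, if the arm or the gripper's body presses on something with over 40 N, if the wrist force passes 120 N, or if a joint passes its speed limit or range.

## Robot

A 6-joint arm with a two-finger parallel gripper is mounted at the origin on the work surface. World frame = base frame: x ahead of the robot, y to its left, z up, the work surface at z = 0. Lengths are in m, angles in rad, forces in N, time in s.
With the tool pointing down it reaches from about 0.275 to 0.825 m from the base axis. Payload 4.9 kg.
Tool frame: the origin (TCP) lies midway between the tips of the shut fingers; the grasp point (between the pads) lies 19 mm behind it (grip_point_offset is the distance from the TCP to the grasp point, in m); z points along the fingers, y is the line along which they close (so a half turn about z gives the same grasp; the last joint's range is limited). The gripper opens to 85 mm and grips with 20 to 120 N. Pads are 22 mm wide; open, the fingers measure 114 mm over their backs; the gripper's body (76 mm by 85 mm) begins 54 mm behind the grasp point. The pads swing forward as they close: fully open they stand 13 mm farther back than shut.
Start: joints at [1.171, 0.326, -0.193, 1.052, 0, 1.437], TCP at [0.144, 0.531, 0.231] pointing down, gripper open.
Joint ranges: [-2.65, 2.65], [-0.97, 1.79], [-1.3, 1.35], [-1.93, 2.1], [-1.47, 1.37], [-3.14, 3.14]. Speed limits (rad/s): [2.57, 2.57, 3.14, 3.14, 3.14, 3.14].

## Interface

Orientations are given as a rotation vector (axis times angle).
In Python, from cell import * gives the robot as it stands. Calls block until the motion is done:
- movep(position, orientation): joint-space move of the TCP to a pose.
- move_l(position, velocity=0.15, rot=None, until_force=None): straight line of the TCP; rot=None keeps the orientation; velocity is the mean speed in m/s. With until_force (N) it stops when the force on the tool has changed by that much, and returns True; else False.
- set_joints(angles): joint-space move.
- let_go() and grab(newtons=None): open the fingers fully, or close them until they stop; newtons is the grip in N (None keeps the last).
- sleep(seconds).
- ik(position, orientation): joint angles nearest the present ones, or None.
- get_state(): the state.
- grab_frame(name): name is "scene" or "top" or "wrist"; returns a dict with "img" (480x640x3 uint8, red, green, blue), "fx", "fy", "cx", "cy" (pixels), "cam_to_world" (4x4, takes a point from camera to world coordinates); the wrist camera has in their place "T_tool_cam" (4x4, takes a point from camera to tool coordinates, whose origin is the TCP and whose axes are the flange's). Camera axes: x right, y down, z forward; pixel columns grow to the right and rows downward; lengths in m; the calibration is good to about 2 mm. The wrist camera is an equidistant fisheye: a pixel r from the principal point sees the ray r / f radians off the axis. A picture is of the moment at which its call begins: read the wrist's pose just before it. There is no depth.
A pose or a line that the arm cannot do raises MotionError and nothing moves.
- sign_off(): hands the job in; it is judged then, once.
Trained networks look in the newest picture that a camera, given by its name, has taken for a name from the list of things; names that differ only in an ending like _2 or _b are one class to them, and where a whole thing is asked for, a point or a joint stands for the part that bears it (a point fixed in the world has none). Each returns a list of dicts, best first, with "score" (0 to 1); they miss things now and then, are a little off and sometimes report something else, mostly with a low value. They report only what shows in the picture. A call takes as long as a camera call.
- spot_in(camera, name): "centre" ([column, row] in pixels, amid what is visible of it).
- silhouettes(camera, name): "mask" (480x640 bool, what is visible of it) and "centre" ([column, row] in pixels, amid what is visible of it).
- tip_of(camera, name): "centre" ([column, row] in pixels: a listed point, or the origin of a listed thing).
The state is a dict: "clock": time; "q": joint angles; "joint_velocities": joint speeds; "tau": joint torques, N m; "position": TCP position; "eef_rot": TCP orientation; "contact_force": force on the tool from outside, world axes, zero at the start; "wrist_torque": the same for the moment, N m; "finger_gap": opening from 0.0 (shut) to 1.0 (fully open); "grasp_force": force on a finger pad.
Only numpy, scipy, OpenCV 4.12 (cv2) and the standard library are available. Lean on these libraries where they do the work, as an engineer would, in place of code of your own. Each camera call takes 0.05 s, during which the arm holds its last target. There are 200 camera calls.

## Working session

There is one attempt and no reset: what is moved stays moved. The work goes in short steps, each a Python script; the robot and the scene stay as the last script left them, time stands still between calls to the robot, and variables do not carry over. Pictures are saved under pics/ and viewed, at most 10 in all, crops included, and the job is handed in when it is done.

```bash
ls; mkdir -p pics; python3 - <<'E'
from cell import *
import cv2,numpy as np
fs={c:grab_frame(c) for c in("scene","top")}
for c,f in fs.items():
    cv2.imwrite(f"pics/{c}0.png",f["img"][...,::-1]); print(c,f["fx"],f["cx"],f["cy"],np.round(f["cam_to_world"],3).tolist())
    for n in["rail","rail_stop","dryer_top","stand","dry_grip","dry_mouth","dry_axle","wet_grip","dry_hanger","wet_hanger","wet_panel","bottle_a","jar_a","jar_b","beaker"]:
        print(c,n,[(round(d["score"],2),np.round(d["centre"]).tolist()) for d in tip_of(c,n)[:4]])
s=get_state();print(s["clock"],s["position"],s["eef_rot"],grip_point_offset if "grip_point_offset" in globals() else None)
E
```

```text
pics
scene 464.6553195355247 319.0370920849637 242.39650633199432 [[0.564, 0.446, -0.694, 1.274], [0.825, -0.321, 0.465, -0.542], [-0.015, -0.835, -0.549, 0.787], [0.0, 0.0, 0.0, 1.0]]
scene rail [(0.83, [320.0, 334.0])]
scene rail_stop [(0.95, [222.0, 315.0])]
scene dryer_top [(0.73, [267.0, 349.0])]
scene stand [(0.85, [396.0, 256.0]), (0.31, [239.0, 308.0])]
scene dry_grip [(0.94, [235.0, 250.0])]
scene dry_mouth [(0.85, [248.0, 294.0])]
scene dry_axle [(0.8, [240.0, 272.0]), (0.74, [394.0, 256.0])]
scene wet_grip [(0.89, [420.0, 149.0])]
scene dry_hanger [(0.61, [240.0, 282.0])]
scene wet_hanger [(0.73, [416.0, 234.0]), (0.62, [418.0, 176.0]), (0.33, [235.0, 251.0])]
scene wet_panel [(0.54, [412.0, 236.0])]
scene bottle_a [(0.92, [440.0, 254.0]), (0.68, [301.0, 309.0]), (0.6, [180.0, 318.0])]
scene jar_a [(0.97, [371.0, 353.0]), (0.76, [362.0, 237.0]), (0.68, [239.0, 307.0])]
scene jar_b [(0.97, [371.0, 353.0]), (0.76, [362.0, 237.0]), (0.68, [239.0, 307.0])]
scene beaker [(0.65, [158.0, 372.0]), (0.46, [396.0, 254.0])]
top 436.94520976326265 321.7616489294955 237.52183982870426 
[... 287 characters left out ...]
top dry_grip [(0.79, [453.0, 218.0])]
top dry_mouth [(0.61, [215.0, 331.0]), (0.56, [434.0, 224.0])]
top dry_axle [(0.9, [443.0, 221.0])]
top wet_grip [(0.64, [142.0, 280.0])]
top dry_hanger [(0.83, [442.0, 221.0])]
top wet_hanger [(0.72, [151.0, 280.0]), (0.51, [352.0, 265.0])]
top wet_panel []
top bottle_a [(0.8, [453.0, 320.0]), (0.79, [172.0, 250.0]), (0.75, [350.0, 265.0])]
top jar_a [(0.9, [396.0, 302.0]), (0.88, [330.0, 178.0]), (0.82, [214.0, 332.0])]
top jar_b [(0.9, [396.0, 302.0]), (0.88, [330.0, 178.0]), (0.82, [214.0, 332.0])]
top beaker [(0.7, [489.0, 268.0]), (0.38, [215.0, 330.0])]
1.6 [0.14446223 0.53069417 0.23127106] [ 4.16215886e-01  3.11388783e+00 -5.11050528e-05] 0.0187
```

View pics/scene0.png

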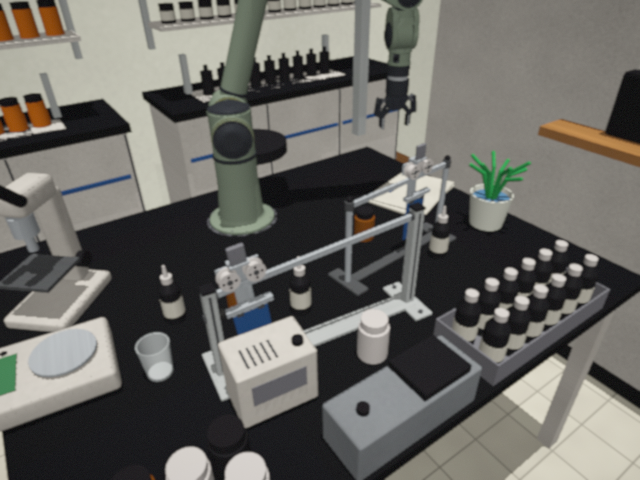

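View pics/top0.png

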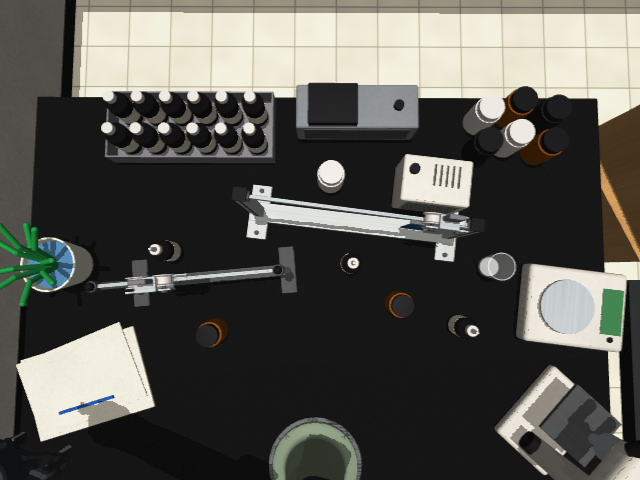

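```bash
cat > h.py <<'E'
import numpy as np,cv2
from scipy.spatial.transform import Rotation as R
from scipy.optimize import least_squares
def proj(f,P):
    T=np.linalg.inv(f["cam_to_world"]);p=np.atleast_2d(P)@T[:3,:3].T+T[:3,3]
    return np.c_[f["fx"]*p[:,0]/p[:,2]+f["cx"],f["fy"]*p[:,1]/p[:,2]+f["cy"]]
def ray_z(f,uv,z):
    C=np.array(f["cam_to_world"]);d=C[:3,:3]@[(uv[0]-f["cx"])/f["fx"],(uv[1]-f["cy"])/f["fy"],1]
    return C[:3,3]+d*(z-C[2,3])/d[2]
def W(p,P):  # planar pose (x,y,yaw) -> world
    c,s=np.cos(p[2]),np.sin(p[2]);P=np.atleast_2d(P)
    return np.c_[p[0]+c*P[:,0]-s*P[:,1],p[1]+s*P[:,0]+c*P[:,1],P[:,2]]
E
python3 - <<'E'
from cell import *
from h import *
fs={c:grab_frame(c) for c in("scene","top")}
railpts={"rail":(0,0,0),"rail_stop":(0,-.218,.162),"dryer_top":(.105,-.174,.145),"dry_grip":(0,-.179,.292),"dry_axle":(0,-.175,.244)}
def fit(obs,p0):
    f=lambda p:np.concatenate([(proj(fs[c],W(p,P))[0]-uv)*w for c,P,uv,w in obs])
    r=least_squares(f,p0,loss="soft_l1",f_scale=2);return r.x,f(r.x).reshape(-1,2)
obs=[]
for c in fs:
    for n,P in railpts.items():
        if n=="rail":continue
        d=tip_of(c,n)
        if d: obs.append((c,P,np.array(d[0]["centre"]),1))
# hand readings of post tops
obs+=[("top",(0,.245,.278),np.array([241,194.]),.5),("top",(0,-.245,.234),np.array([475,226.]),.5),("scene",(0,.245,.278),np.array([415,210.]),.5),("scene",(0,-.245,.234),np.array([209,292.]),.5)]
p,r=fit(obs,[.55,-.1,0]);print("rail",p,np.round(r,1).tolist())
so=[("top",(0,.19,.265),np.array([90,287.]),1),("top",(0,-.19,.265),np.array([278,270.]),1),("scene",(0,.19,.265),np.array([446,159.]),1),("scene",(0,-.19,.265),np.array([348,204.]),1)]
q,r=fit(so,[.4,.3,0]);print("stand",q,np.round(r,1).tolist())
# overlay crops
def ov(c,box,k,name):
    im=cv2.resize(fs[c]["img"][box[1]:box[3],box[0]:box[2],::-1],None,fx=k,fy=k,interpolation=cv2.INTER_CUBIC)
    t=lambda P:[tuple(int(v) for v in ((uv+.5-np.array(box[:2]))*k)) for uv in proj(fs[c],P)]
    for pose,P in((p,[(0,-.245,.234),(0,.245,.278)]),(q,[(0,-.19,.265),(0,.19,.265)])):
        a=t(W(pose,P))
        for u in a: cv2.circle(im,u,3,(0,0,255),1)
    for x in(-.004,.004):
      for pose,P in((p,[(x,-.22,.244-.0198),(x,.23,.244+.0207)]),(q,[(x,-.18,.246),(x,.18,.246)])):
        a=t(W(pose,P)); cv2.line(im,a[0],a[1],(0,255,255),1)
    return im
a=ov("top",(225,180,490,270),3,"");b=ov("top",(70,240,310,310),3,"")
b=cv2.copyMakeBorder(b,0,0,0,a.shape[1]-b.shape[1],cv2.BORDER_CONSTANT)
cv2.imwrite("pics/topov.png",np.vstack([a,b]))
cv2.imwrite("pics/scov.png",ov("scene",(190,135,460,335),2.9,""))
E
```

```text
rail [ 0.60754471 -0.09309368 -0.10283944] [[1.8, -4.1], [-154.5, 193.7], [-0.5, 0.8], [1.1, -1.5], [-1.9, -0.5], [0.6, -1.3], [1.6, 1.1], [-0.2, -1.1], [-1.7, 1.5], [0.4, -0.4], [0.3, -2.2], [-1.1, -1.6]]
stand [0.47215893 0.2560349  0.09634843] [[-0.7, -0.2], [1.6, -1.0], [0.2, -3.7], [-0.4, -7.0]]
```

View pics/topov.png

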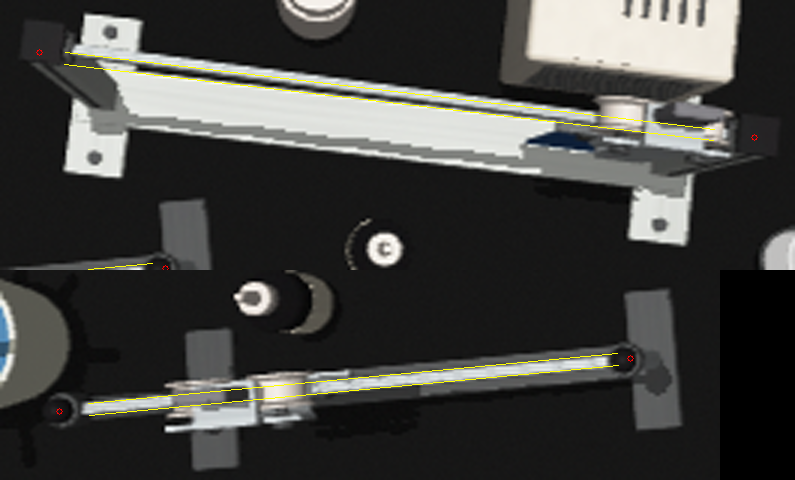

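View pics/scov.png

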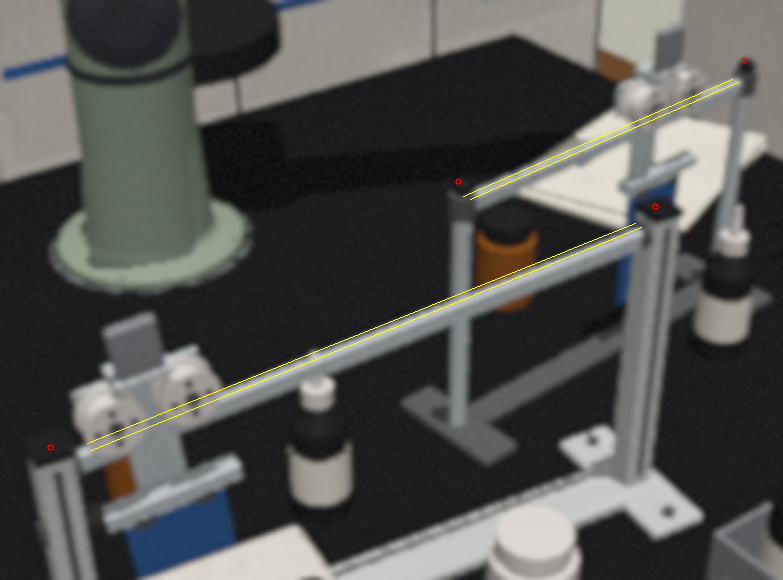

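```bash
python3 - <<'E'
from h import *
im=cv2.imread("pics/top0.png");g=cv2.cvtColor(im,cv2.COLOR_BGR2GRAY)
for c in(262,280,300,320,340,360,380,400,415): 
    r=int(round(194+(c-241)*.137));print("rail",c,r-6,g[r-6:r+9,c])
for c in(105,115,190,205,220,235,250,265): 
    r=int(round(287-(c-90)*.09));print("stand",c,r-7,g[r-7:r+8,c])
E
```

```text
rail 262 191 [ 91  71 215 225 225 202 212 211 193  87 226 211 233 229 213]
rail 280 193 [ 22  23  22  22  23  94 219 221 216  82  36  31 230 228 227]
rail 300 196 [ 22  23  22  22  22 166 207 212 192  66  24 182 226 225 224]
rail 320 199 [ 22  22  21  22  39 217 216 219 118  48  95 227 225 222 223]
rail 340 202 [ 23  22  23  22 132 214 194 207  73  31 222 223 222 223 226]
rail 360 204 [ 23  23  22  22  21 210 208 213 142  60 179 224 224 225 226]
rail 380 207 [ 22  23  22  23  58 211 212 210  88  84 227 224 225 225 226]
rail 400 210 [ 12  11  13  15 142 202 204 196  61 222 224 225 225 225 225]
rail 415 212 [ 14  13  12  22 164 200 201 192 107 119 120 128  60  31  29]
stand 105 279 [ 21  23  22  66  86 208 207 206  96  70  48  22  23  21  22]
stand 115 278 [ 21  22  22  47  69 212 208 195 120  71  47  23  22  22  22]
stand 190 271 [ 24  21  87  86  91 201 194 212 164  57  52  52  54  23  14]
stand 205 270 [ 22  49  90  89  96 200 215 201  91  54  52  52  53  15  13]
stand 220 268 [ 22  23  88  89  90 154 216 216 215  83  93  91  65  37  12]
stand 235 267 [ 23  27  92  90  77 212 213 215 170  93  91  90  94  23  13]
stand 250 266 [ 23  54  93  93 100 219 215 220 106  93  91  91  55  14  12]
stand 265 264 [ 22  23  90  92  92 154 220 213 204  93  92  94  95  33  14]
```

```bash
cat > fit.py <<'E'
from h import *
import json
im=cv2.imread("pics/top0.png");g=cv2.cvtColor(im,cv2.COLOR_BGR2GRAY).astype(float)
def cen(c,r0):
    w=np.clip((g[:,c]-80)/130,0,1); a=r0
    lo=a-3;hi=a+3
    # contiguous bright run through a
    while lo<a and w[lo]<=0: lo+=1
    k=a
    while w[k+1]>.2 and k-a<3: k+=1
    k0=a
    while w[k0-1]>.0 and a-k0<3: k0-=1
    ww=w[k0:k+1].copy(); return (k0-.5+(1-ww[0]) + k+.5-(1-ww[-1]))/2, ww.sum()
R1=[(280,200),(300,203),(320,205),(340,208),(360,210),(380,213),(400,215)]
S1=[(105,285),(115,284),(190,277),(205,276),(220,275),(235,273),(250,272),(265,270)]
from cell import grab_frame,tip_of
fs={c:grab_frame(c) for c in("scene","top")}
def run(cols,zf,pts,p0):
    data=[(c,)+cen(c,r) for c,r in cols];print([(c,round(a,1),round(w,1)) for c,a,w in data])
    def f(p):
        e=[]
        L=proj(fs["top"],W(p,[(0,y,zf(y)) for y in np.linspace(-.24,.24,25)]))
        L=L[np.argsort(L[:,0])]
        for c,a,w in data: e.append(2*(np.interp(c,L[:,0],L[:,1])-a))
        for cam,P,uv,w in pts: e+=list((proj(fs[cam],W(p,P))[0]-uv)*w)
        return np.array(e)
    r=least_squares(f,p0,loss="soft_l1",f_scale=1);e=f(r.x);n=len(data)
    print(np.round(r.x,4).tolist(),np.round(e[:n]/2,2).tolist(),np.round(e[n:],1).tolist());return r.x
def t(c,n,P,w):
    d=tip_of(c,n);return [(c,P,np.array(d[0]["centre"]),w)] if d else []
A=np.array
pts=[("top",(0,.245,.278),A([238.,197.3]),.5),("top",(0,-.245,.234),A([476.,225.7]),.5),("scene",(0,.245,.278),A([416,207.]),.3),("scene",(0,-.245,.234),A([207.3,290.]),.3)]
for c,n,P in(("top","dry_grip",(0,-.179,.292)),("top","dry_axle",(0,-.175,.244)),("scene","dry_grip",(0,-.179,.292)),("scene","dry_axle",(0,-.175,.244)),("top","rail_stop",(0,-.218,.162)),("scene","rail_stop",(0,-.218,.162))): pts+=t(c,n,P,.5)
rail=run(R1,lambda y:.244+.09*y,pts,[.607,-.093,-.1])
sp=[("top",(0,.19,.265),A([90,287.]),.5),("top",(0,-.19,.265),A([279.7,270]),.5),("scene",(0,.19,.265),A([447,157.]),.3),("scene",(0,-.19,.265),A([349,199.]),.3)]
stand=run(S1,lambda y:.246,sp,[.472,.256,.096])
for c in fs:
    for n,z in(("wet_grip",.31),("wet_axle" if 0 else "dry_axle",.262)):
        d=tip_of(c,n)
        for k in d[:2]:
            P=ray_z(fs[c],k["centre"],z)[:2]-stand[:2];s=stand[2];print(c,n,round(k["score"],2),"stand-frame",np.round([np.cos(s)*P[0]+np.sin(s)*P[1],-np.sin(s)*P[0]+np.cos(s)*P[1]],3))
json.dump(dict(rail=rail.tolist(),stand=stand.tolist()),open("pose.json","w"))
for n,z in(("bottle_a",.161),("jar_a",.097),("beaker",.085)):
    for k in silhouettes("top",n)[:4] if 0 else tip_of("top",n): print(n,round(k["score"],2),np.round(ray_z(fs["top"],k["centre"],0)[:2],3))
E
python3 fit.py
```

```text
[(280, np.float64(199.9), np.float64(3.1)), (300, np.float64(202.6), np.float64(3.5)), (320, np.float64(205.1), np.float64(3.3)), (340, np.float64(207.8), np.float64(3.3)), (360, np.float64(210.2), np.float64(3.5)), (380, np.float64(213.0), np.float64(3.0)), (400, np.float64(215.7), np.float64(3.3))]
[0.6113, -0.0957, -0.1148] [0.03, -0.01, 0.05, 0.02, 0.18, 0.03, -0.07] [0.6, -1.8, 0.5, -0.4, 0.2, 0.0, -0.4, -0.2, -0.3, -0.1, 0.5, 0.3, 0.3, 2.2, 1.6, 0.1, -0.5, 0.7, -0.0, 0.4]
[(105, np.float64(285.0), np.float64(3.0)), (115, np.float64(284.2), np.float64(3.2)), (190, np.float64(276.8), np.float64(3.6)), (205, np.float64(275.4), np.float64(3.0)), (220, np.float64(274.5), np.float64(3.6)), (235, np.float64(273.3), np.float64(3.7)), (250, np.float64(271.4), np.float64(3.3)), (265, np.float64(269.9), np.float64(3.7))]
[0.473, 0.2556, 0.0959] [0.03, -0.1, 0.27, 0.25, -0.18, -0.46, 0.04, 0.16] [-0.2, -0.3, 0.1, -0.7, -0.2, -0.5, -0.4, -0.5]
scene wet_grip 0.91 stand-frame [-0.003  0.073]
scene dry_axle 0.6 stand-frame [ 0.085 -0.549]
scene dry_axle 0.35 stand-frame [ 0.17  -0.625]
top wet_grip 0.76 stand-frame [0.005 0.073]
top wet_grip 0.52 stand-frame [ 0.06  -0.503]
top dry_axle 0.94 stand-frame [ 0.067 -0.527]
top dry_axle 0.36 stand-frame [ 0.147 -0.522]
bottle_a 0.88 [ 0.506 -0.09 ]
bottle_a 0.88 [ 0.356 -0.359]
bottle_a 0.69 [0.53  0.375]
bottle_a 0.63 [0.461 0.457]
jar_a 0.82 [ 0.728 -0.042]
jar_a 0.76 [0.328 0.264]
jar_a 0.74 [ 0.404 -0.208]
beaker 0.96 [ 0.498 -0.446]
beaker 0.71 [ 0.602 -0.364]
```

```bash
cat >> h.py <<'E'
import json,os
from cell import *
PO=json.load(open("pose.json")) if os.path.exists("pose.json") else {}
TZ=.056; FLIP=1
def hang(fr,x,y,z,pitch=0):
    """TCP pos and rotvec with hanger origin at (x,y,z) of fixture frame, hanger pitched"""
    Rh=R.from_euler("z",PO[fr][2])*R.from_euler("x",pitch)
    o=W(PO[fr],(x,y,z))[0]; p=o+Rh.apply([0,0,TZ])
    ty=FLIP*np.array([1.,0,0]); tz=np.array([0,0,-1.]); tx=np.cross(ty,tz)
    return p,(Rh*R.from_matrix(np.c_[tx,ty,tz])).as_rotvec()
P5=np.deg2rad(5)
railz=lambda y:.238+.09*y
def go(fr,x,y,z,pitch=0,v=.2,**k):
    p,r=hang(fr,x,y,z,pitch); return move_l(p,velocity=v,rot=r,**k)
def wristpt(name,d=None):
    """ray of detection in wrist frame -> world point at given z"""
    s=get_state();f=grab_frame("wrist");L=tip_of("wrist",name);out=[]
    Rt=R.from_rotvec(s["eef_rot"])
    for k in L[:2]:
        u=np.array(k["centre"])-[f["cx"],f["cy"]];th=np.hypot(*u)/f["fx"];a=u/np.hypot(*u)
        ray=np.r_[a*np.sin(th),np.cos(th)];T=np.array(f["T_tool_cam"])
        o=Rt.apply(T[:3,3])+s["position"];w=Rt.apply(T[:3,:3]@ray)
        out.append((k["score"],o+w*(d-o[2])/w[2]))
    return f,out
E
python3 - <<'E'
import h
from h import *
print(get_state()["clock"])
for F in(1,-1):
    h.FLIP=F
    for a in[("rail",0,-.173,.222+.12,P5),("rail",0,-.173,.222,P5),("rail",-.09,-.165,.42,0),("stand",-.09,-.08,.42,0),("stand",0,-.08,.24,0),("stand",0,.073,.24,0),("rail",-.065,.1,.42,P5),("rail",0,.1,.247,P5)]:
        p,r=hang(*a);q=ik(p,r);print(F,np.round(p,3),None if q is None else np.round(q,2))
E
```

```text
2.85
1 [ 0.591 -0.272  0.398] [-0.58  0.54  0.54  1.62  0.08  1.1 ]
1 [ 0.591 -0.272  0.278] [-0.58  0.53  0.23  1.32  0.08  1.1 ]
1 [ 0.503 -0.249  0.476] [-0.59  0.33  0.43  1.67  0.    1.09]
1 [0.391 0.167 0.476] [0.23 0.04 0.07 1.6  0.   1.71]
1 [0.481 0.176 0.296] [ 0.21  0.22 -0.17  1.18  0.    1.68]
1 [0.466 0.328 0.296] [ 0.48  0.33 -0.02  1.22  0.    1.96]
1 [0.558 0.006 0.476] [-0.17  0.32  0.41  1.66  0.09  1.52]
1 [ 0.622 -0.001  0.303] [-0.16  0.43  0.14  1.29  0.09  1.52]
-1 [ 0.591 -0.272  0.398] [-0.58  0.54  0.54  1.62  0.08 -2.04]
-1 [ 0.591 -0.272  0.278] [-0.58  0.53  0.23  1.32  0.08 -2.04]
-1 [ 0.503 -0.249  0.476] [-0.59  0.33  0.43  1.67  0.   -2.05]
-1 [0.391 0.167 0.476] [ 0.23  0.04  0.07  1.6   0.   -1.44]
-1 [0.481 0.176 0.296] [ 0.21  0.22 -0.17  1.18  0.   -1.46]
-1 [0.466 0.328 0.296] [ 0.48  0.33 -0.02  1.22  0.   -1.18]
-1 [0.558 0.006 0.476] [-0.17  0.32  0.41  1.66  0.09 -1.63]
-1 [ 0.622 -0.001  0.303] [-0.16  0.43  0.14  1.29  0.09 -1.62]
```

```bash
python3 - <<'E'
from h import *
p=get_state()["position"];move_l([p[0],p[1],.46],velocity=.3)
movep(*hang("rail",0,-.173,.40,P5))
go("rail",0,-.173,.222+.09,P5,v=.25)
g=W(PO["rail"],(0,-.179,.292))[0]
f,o=wristpt("dry_grip",.292);cv2.imwrite("pics/w1.png",f["img"][...,::-1])
c,s=np.cos(PO["rail"][2]),np.sin(PO["rail"][2])
for sc,q in o: d=q-g;print(sc,"rail-frame err",np.round([c*d[0]+s*d[1],-s*d[0]+c*d[1]],4))
print(get_state()["clock"],get_state()["contact_force"])
E
```

```text
0.77 rail-frame err [-0.0012  0.0022]
7.575 [0.69032986 0.44732746 0.96564884]
```

View pics/w1.png

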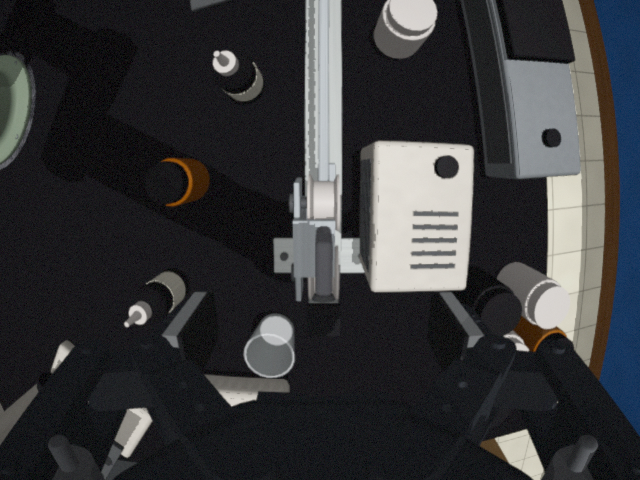

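The wrist view shows the grey grip block at about (323,265), centred between the fingers, with the bar parallel to the image column. My fit is within 2 mm.

```bash
python3 - <<'E'
from h import *
st=lambda t:print(t,round(get_state()["clock"],2),np.round(get_state()["contact_force"],1),round(get_state()["finger_gap"],3),round(get_state()["grasp_force"],1))
print(go("rail",0,-.173,.222,P5,v=.1,until_force=15));st("down")
grab(60);st("grab")
go("rail",0,-.167,.243,P5,v=.05);st("lift")
f=grab_frame("wrist");cv2.imwrite("pics/w2.png",f["img"][...,::-1])
go("rail",-.07,-.167,.243,P5,v=.1);st("out")
go("rail",-.08,-.165,.42,0,v=.2)
go("stand",-.09,-.08,.42,0,v=.25);st("carry")
f=grab_frame("scene");cv2.imwrite("pics/s2.png",f["img"][100:400,150:500,::-1])
E
```

```text
False
down 8.62 [ 0.4 -0.4 -0.1] 0.999 0.0
grab 9.3 [ 0.5 -0.9  0.7] 0.106 59.3
lift 9.88 [-0.2  0.7 -4. ] 0.11 58.7
out 10.78 [-0.1 -0.5 -3.9] 0.107 58.7
carry 13.72 [-0.4  0.1 -2.8] 0.107 58.7
```

View pics/s2.png

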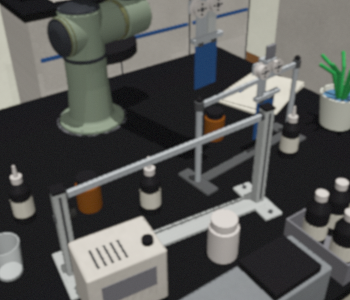

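The dry hanger is off the rail and held level, with the panel in the crop around (205,60). The bystanders are where they were.

```bash
python3 - <<'E'
from h import *
st=lambda t:print(t,round(get_state()["clock"],2),np.round(get_state()["contact_force"],1),np.round(get_state()["position"],4),round(get_state()["finger_gap"],3))
go("stand",-.07,-.08,.262,0,v=.2);st("low")
go("stand",0,-.08,.262,0,v=.1);st("in")
print(go("stand",0,-.08,.2375,0,v=.04,until_force=5));st("seat")
f=grab_frame("scene");cv2.imwrite("pics/s3.png",cv2.resize(f["img"][120:300,300:500,::-1],None,fx=3,fy=3,interpolation=cv2.INTER_CUBIC))
print("expect z",.24+TZ)
E
```

```text
low 14.72 [-0.4 -0.5 -3.3] [0.4115 0.1692 0.319 ] 0.108
in 15.57 [-0.1  0.9 -3.4] [0.4801 0.1759 0.3179] 0.107
True
seat 16.12 [0.4 0.3 4. ] [0.4803 0.1759 0.2957] 0.109
expect z 0.296
```

View pics/s3.png

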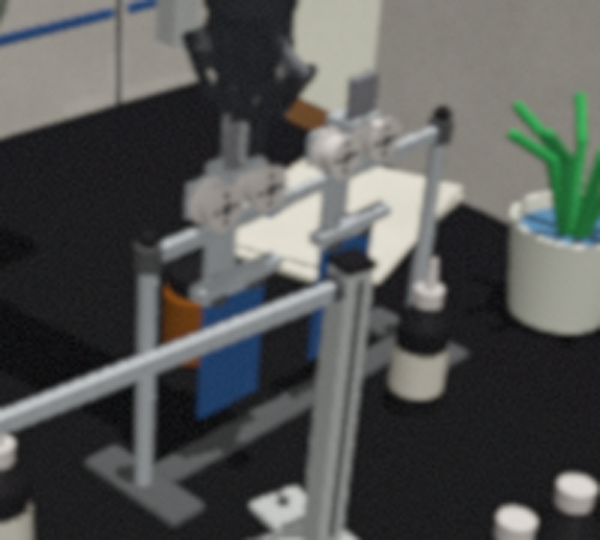

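Both hangers show on the stand bar: dry at (235,190), wet at (350,140). The seat height matches, so I'll release it and go to the wet hanger.

```bash
python3 - <<'E'
from h import *
st=lambda t:print(t,round(get_state()["clock"],2),np.round(get_state()["contact_force"],1),np.round(get_state()["position"],4),round(get_state()["finger_gap"],3))
let_go();sleep(.2)
go("stand",0,-.08,.34,0,v=.15)
go("stand",0,.073,.34,0,v=.25);st("hover")
c,s=np.cos(PO["stand"][2]),np.sin(PO["stand"][2])
f,o=wristpt("wet_grip",.31)
for sc,q in o: d=q-W(PO["stand"],(0,0,.31))[0];print(sc,np.round([c*d[0]+s*d[1],-s*d[0]+c*d[1]],4))
for n in("top",):
    f=grab_frame(n)
    for k in tip_of(n,"dry_grip"): 
        d=ray_z(f,k["centre"],.31)-W(PO["stand"],(0,0,.31))[0];print(n,k["score"],np.round([c*d[0]+s*d[1],-s*d[0]+c*d[1]],4))
E
```

```text
hover 18.68 [-0.1 -0.4 -0.6] [0.4658 0.3275 0.3954] 1.0
0.87 [0.0021 0.0693]
top 0.94 [ 0.0044 -0.0799]
```

```bash
python3 - <<'E'
from h import *
st=lambda t:print(t,round(get_state()["clock"],2),np.round(get_state()["contact_force"],1),np.round(get_state()["position"],4),round(get_state()["finger_gap"],3))
y=.0715
print(go("stand",.001,y,.24,0,v=.1,until_force=15));grab(60);st("grab")
go("stand",.001,y,.262,0,v=.05);st("lift")
go("stand",-.055,y,.262,0,v=.1);st("out")
go("stand",-.06,y,.42,0,v=.2);st("up")
def level(x,yy,z,v,pitch=0):
    _,r=hang("rail",0,0,0,pitch);move_l([x,yy,z],velocity=v,rot=r)
level(.37,.12,.476,.25)
level(.39,-.03,.476,.25)
level(.53,-.03,.476,.25);st("via")
go("rail",-.065,.1,.42,P5,v=.2);st("pre")
f=grab_frame("scene");cv2.imwrite("pics/s4.png",cv2.resize(f["img"][60:360,190:510,::-1],None,fx=2,fy=2))
E
```

```text
False
grab 20.7 [-1.  -0.6  2. ] [0.467  0.3269 0.2962] 0.104
lift 21.29 [ 0.2  0.3 -4.8] [0.4672 0.3269 0.318 ] 0.107
out 22.0 [ 0.1  0.8 -4.2] [0.4119 0.3216 0.3182] 0.109
up 22.94 [-0.2 -0.2 -3.9] [0.4065 0.3209 0.4749] 0.105
via 25.38 [ 0.3  0.3 -3.5] [ 0.5298 -0.0287  0.4756] 0.107
pre 25.75 [ 0.5 -0.9 -3.8] [0.5567 0.0065 0.4763] 0.107
```

View pics/s4.png

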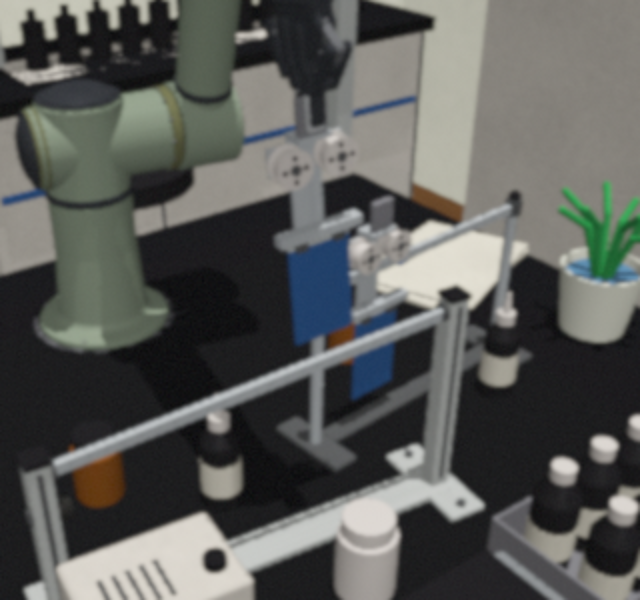

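The wet hanger is held pitched in front of the rail (wheels at about (315,160) in the crop) and the dry one hangs on the stand. Next I'll insert and seat it.

```bash
python3 - <<'E'
from h import *
st=lambda t:print(t,round(get_state()["clock"],2),np.round(get_state()["contact_force"],1),np.round(get_state()["position"],4),round(get_state()["finger_gap"],3))
z=railz(.1)
go("rail",-.065,.1,z+.022,P5,v=.15);st("low")
go("rail",0,.1,z+.022,P5,v=.08);st("in")
print(go("rail",0,.1,z-.0025,P5,v=.04,until_force=5));st("seat");print("expect",hang("rail",0,.1,z,P5)[0])
f=grab_frame("scene");cv2.imwrite("pics/s5.png",cv2.resize(f["img"][130:330,270:470,::-1],None,fx=3,fy=3,interpolation=cv2.INTER_CUBIC))
E
```

```text
low 26.96 [-0.5 -0.1 -3.7] [0.5581 0.0061 0.3259] 0.106
in 27.93 [ 0.7  0.1 -3.7] [ 0.6219 -0.0012  0.3248] 0.106
True
seat 28.47 [-1.4 -0.2  5.1] [ 0.6218 -0.0013  0.3028] 0.104
expect [ 0.62215284 -0.00123207  0.3027869 ]
```

View pics/s5.png

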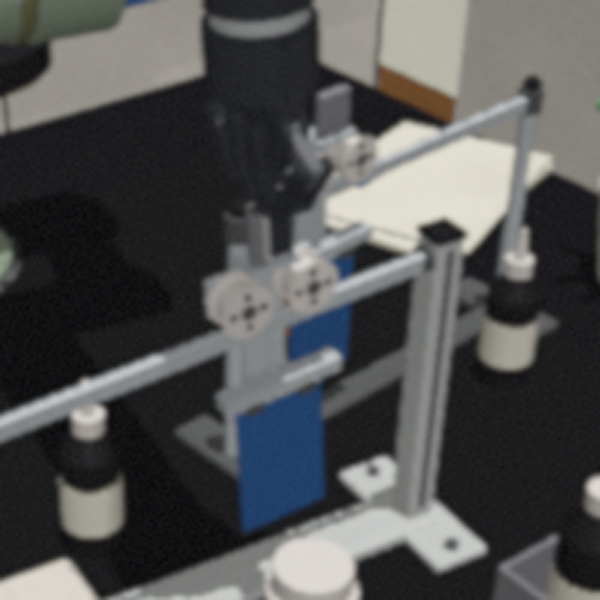

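Both wheels sit on the bar, at (245,305) and (310,285), and the height is as expected. I'll release it, retreat upward and check that it ran down.

```bash
python3 - <<'E'
from h import *
let_go()
p,r=hang("rail",0,.1,railz(.1)+.09,P5);move_l(p,velocity=.15)
def chk():
    for c in("top","scene"):
        f=grab_frame(c)
        for n,z,yy in(("wet_grip",.292,0),("dry_axle",.244,0)):
            for k in tip_of(c,n)[:2]:
                o=[];
                for fr,zz in(("rail",z),("stand",z+.018)):
                    a=PO[fr];d=ray_z(f,k["centre"],zz)[:2]-a[:2];o.append(np.round([np.cos(a[2])*d[0]+np.sin(a[2])*d[1],-np.sin(a[2])*d[0]+np.cos(a[2])*d[1]],3).tolist())
                print(round(get_state()["clock"],2),c,n,round(k["score"],2),"rail",o[0],"stand",o[1])
    return f
sleep(3.5);chk();sleep(1.5);f=chk()
cv2.imwrite("pics/s6.png",cv2.resize(f["img"][130:400,180:480,::-1],None,fx=2.2,fy=2.2))
E
```

```text
33.6 top wet_grip 0.92 rail [-0.003, -0.178] stand [0.063, -0.531]
33.6 top wet_grip 0.32 rail [-0.159, 0.236] stand [-0.002, -0.103]
33.65 top dry_axle 0.71 rail [-0.164, 0.26] stand [-0.002, -0.078]
33.75 scene wet_grip 0.68 rail [-0.001, -0.181] stand [0.089, -0.551]
33.8 scene dry_axle 0.66 rail [-0.187, 0.262] stand [0.001, -0.094]
33.8 scene dry_axle 0.18 rail [0.03, -0.18] stand [0.116, -0.556]
35.4 top wet_grip 0.59 rail [0.004, -0.182] stand [0.068, -0.536]
35.45 top dry_axle 0.61 rail [-0.166, 0.261] stand [-0.003, -0.077]
35.45 top dry_axle 0.37 rail [-0.281, 0.266] stand [-0.113, -0.049]
35.55 scene wet_grip 0.93 rail [-0.011, -0.178] stand [0.081, -0.547]
35.6 scene dry_axle 0.82 rail [-0.187, 0.26] stand [-0.0, -0.096]
35.6 scene dry_axle 0.66 rail [-0.309, 0.357] stand [-0.096, 0.02]
```

View pics/s6.png

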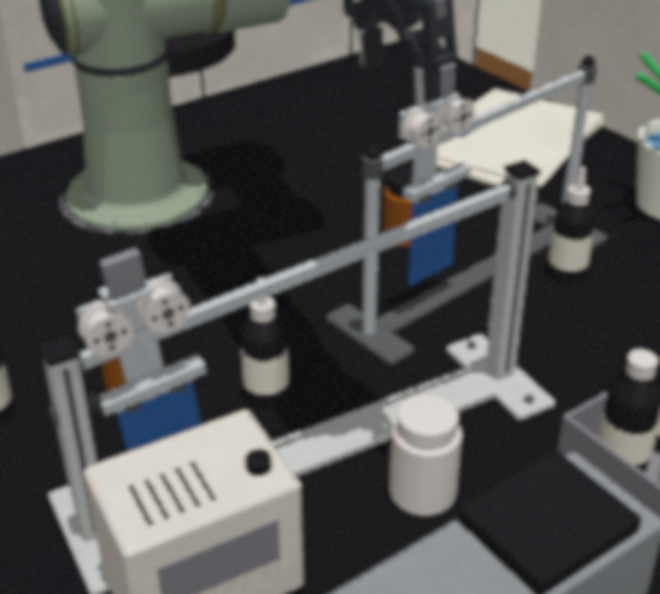

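The wet hanger is at the low end against the buffer (wheels at (105,330) and (165,305), rail y of the grip about -0.179, as expected at rest). The dry hanger is on the stand, and nothing else has moved.

```bash
python3 - <<'E'
from cell import *
print(sign_off())
E
```

```text
the job is handed in; nothing more can be done
None
```

The job is done and handed in at about 36 s: the dry hanger is on the stand's free side, the wet hanger ran down by itself and both cameras put it at the buffer's rest position, and the bottles, jars and beaker in the final view had not moved.

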